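# Stroke one section of a valve bank on the test plate

## Task

Bench-test the valve with the yellow-knobbed lever: push that lever nearly all the way over towards the green port block, hold it there for at least two seconds so the gauge needle swings over, then let it come back to the middle and take the hand away. Do not push it the other way, and leave the blue and black levers alone.

Things in the scene. Friction and masses are not known exactly. Their poses are not given: they have to be found in the camera images.
- yellow_lever (a joint): Lean (rad) of the yellow-knobbed lever: 0 upright, + towards +x of yellow_pivot, stops at +-0.45; 0.30 is nearly all the way. Rod 12 mm thick, yellow ball knob 36 mm in diameter, its centre 115 mm from the pivot. Centring spring about 2 N m/rad (6 N at the knob at 0.35 rad); let go, it is upright in about 0.5 s without swinging through.
- yellow_pivot (a point): Pivot of the yellow lever, fixed, 92 mm above the table. z up; the lever swings in this frame's x-z plane; upright, the knob's centre is 115 mm above. Three like valves stand in a row along y, 85 mm apart, in any order (yellow, blue, black knobs, same height), on a plate 270 mm (x) by 400 mm (y), 12 mm thick, with a gauge at its +y end.
- green_block_top (a point): Centre of the top face of the green port block, 52 mm above the table: a bar 40 mm (x) by 240 mm (y) by 40 mm high with three brass plugs 10 mm tall on top. It lies 100 mm from the row of levers, on their +x or -x side; a like white block lies on the other side.
- blue_lever (a joint): Lean of the blue-knobbed lever in rad, 0 upright; same build, spring, stops and sign as the yellow one. Not to be moved.
- black_lever (a joint): Lean of the black-knobbed lever in rad, 0 upright; same build, spring, stops and sign as the yellow one. Not to be moved.

How it is judged:
By the outcome, as a careful person would: the job done as asked, in the order asked, and still so for the second after the job is handed in, with the robot touching nothing.
It also fails if it takes over 35 s, if anything falls off the work surface, if the arm or the gripper's body presses on something with over 40 N, if the wrist force passes 120 N, or if a joint passes its speed limit or range.

## Robot

A 7-joint arm with a two-finger parallel gripper is mounted at the origin on the work surface. World frame = base frame: x ahead of the robot, y to its left, z up, the work surface at z = 0. Lengths are in m, angles in rad, forces in N, time in s.
With the tool pointing down it reaches from about 0.4 to 0.85 m from the base axis. Payload 10.4 kg.
Tool frame: the origin (TCP) lies between the finger pads; the fingertips stand 19 mm ahead of it and the grasp point (between the pads) is the TCP; x points along the fingers, y is the direction in which the jaws open and shut, and the axes are right-handed (so a half turn about x gives the same grasp; the last joint's range is limited). The gripper opens to 87 mm and grips with 3 to 60 N. Pads are 19 mm wide; open, the fingers measure 117 mm over their backs; the gripper's body (75 mm by 190 mm) begins 51 mm behind the grasp point.
Start: joints at [-1.358, 0.332, -0.065, 1.46, 0.022, 1.35, -0.088], TCP at [0.146, 0.608, 0.211] pointing down, gripper open.
Joint ranges: [-2.6, 2.6], [-0.5, 2.12], [-1.47, 1.34], [0.16, 2.42], [-1.27, 4.41], [0.06, 2.06], [-2.6, 2.6]. Speed limits (rad/s): [2.22, 2.22, 2.79, 2.79, 3.14, 3.14, 3.14].

## Interface

Orientations are given as a unit quaternion [x, y, z, w].
In Python, from bench import r gives the robot as it stands.
- The arm moves only by the tool drive_tool, never from a script. Its argument "motion" is a list of rows, each a list of 4 numbers: the shift along the tool's x, y, z in cm, then the turn about the tool's x in units of 5 degrees (1.0 is 5 degrees). In form: [[tx, ty, tz, twist], ...]. A call has 1 to 20 rows; each row is the pose to reach, as a shift and turn from the pose commanded when the call began, along the tool's axes at that moment; what a row does not reach only later rows make up. A row lasts 1/12 s, in which the tool goes at most 41.7 mm and 7.16 degrees, less where a joint would pass 70% of its speed; a pose out of reach is approached as far as the arm can. A call with a gripper value outside its range is refused whole. "grip" is the closure in counts, from 0 (fully open) to 255 (shut), set as the call begins (left out, the last holds). The fingers move at their own pace and stop on an object; "force" is the grip in N (left out, the last holds). Time passes only in rows, so rows that repeat a pose let the fingers close. It gives the time, the measured TCP pose, the force and the opening at its end, in the units of the state.
- r.read_state(): the state, without advancing time (a new reading comes with each control period).
- r.camera(name): name is "scene" or "top"; returns the picture (384x512x3 uint8, red, green, blue); there is no depth.
- r.calibration(name): a dict with "fx", "fy", "cx", "cy" (pixels), "xyz" and "orientation" of the camera in the world. Camera axes: x right, y up, looking along -z (the intrinsics and any distortion apply to the point x, -y, -z); pixel columns grow to the right and rows downward; lengths in m; the calibration is good to about 2 mm. A picture is of the moment at which its call begins. calibration takes no time and is no camera call.
- r.close_job(): hands the job in, once; it reports no verdict.
The state is a dict: "time": time; "joint_positions": joint angles; "joint_vel": joint speeds; "joint_torque": joint torques, N m; "ee_pos": TCP position; "eef_rot": TCP orientation; "ft_force": force on the tool from outside, world axes, zero at the start; "torque": the same for the moment, N m; "width": finger opening in m.
Only numpy, scipy, OpenCV 4.12 (cv2) and the standard library are available. Lean on these libraries where they do the work, as an engineer would, in place of code of your own. Each camera call takes 0.05 s, during which the arm holds its last target.

## Working session

There is one attempt and no reset: what is moved stays moved. The work goes in short steps, Python scripts to look and compute and a tool call to move; the robot and the scene stay as the last step left them, time stands still between calls to the robot, and variables do not carry over. Pictures are saved under pics/ and viewed, and the job is handed in when it is done.

Besides the shell and the picture viewer there is one more tool, called after "Call:" as name([rows], argument=value, ...), one row to a line, values as JSON. drive_tool: Moves the arm, as the interface text tells. Its arguments: {"type":"object","properties":{"motion":{"type":"array","items":{"type":"array","items":{"type":"number"}}},"grip":{"type":"number"},"force":{"type":"number"}},"required":["motion"]}

```bash
ls; mkdir -p pics
python3 - <<'E'
from bench import r
import cv2
for n in("scene","top"):
    im=r.camera(n);cv2.imwrite(f"pics/{n}0.png",im[:,:,::-1]);print(n,r.calibration(n))
print(r.read_state())
E
```

```text
pics
scene {'fx': 370.46405589987125, 'fy': 370.46405589987125, 'cx': 259.89506053435184, 'cy': 186.3682086458552, 'xyz': array([ 0.74603914, -0.20596946,  0.65263232]), 'orientation': array([0.25078658, 0.09499658, 0.32169624, 0.90807118])}
top {'fx': 433.28284497202407, 'fy': 433.28284497202407, 'cx': 246.95279118922548, 'cy': 193.21115030751938, 'xyz': array([0.48418167, 0.04343407, 0.74215118]), 'orientation': array([-0.03960962,  0.03748706,  0.71486901, -0.69712847])}
{'time': 0.1, 'joint_positions': array([-1.3575938 ,  0.33280924, -0.06467411,  1.46085302,  0.02158903,
        1.34988551, -0.08847984]), 'joint_vel': array([ 1.54249854e-04, -1.06756835e-03,  9.77682391e-05, -1.51370820e-03,
       -8.26391152e-04, -8.05179006e-04, -2.11861870e-03]), 'joint_torque': array([ 1.94689084e-03, -6.24538636e+01,  2.50347907e-02, -3.90723324e+01,
       -6.13676920e-02,  3.64152063e-02,  5.56157454e-05]), 'ee_pos': array([0.14594667, 0.60735521, 0.20983514]), 'eef_rot': array([ 0.08272704,  0.70223162, -0.08361576,  0.70216479]), 'ft_force': array([ 0.39765784, -0.1799645 ,  0.14369087]), 'torque': array([-0.00429789,  0.02445798,  0.00023362]), 'width': 0.08659783395271467}
```

View pics/scene0.png

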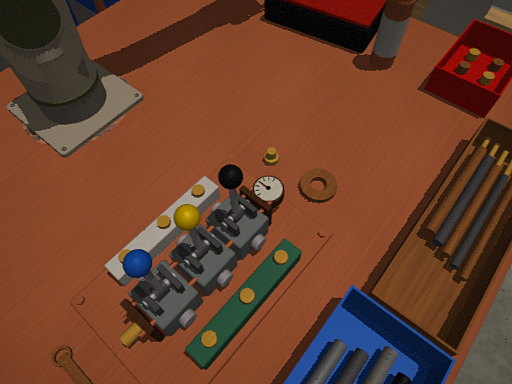

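View pics/top0.png

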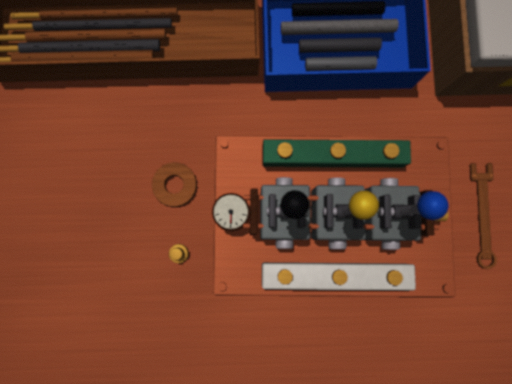

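The scene view shows the yellow knob near (187,217), between black (231,177) and blue (137,263). The green bar is on the far-from-base side. In the top view the yellow knob is near (364,206), the green bar at row 152 and the white bar at row 277. Next I triangulate.

```bash
cat > h.py <<'E'
import numpy as np, cv2
from bench import r
from scipy.spatial.transform import Rotation as R
def ray(n,u,v):
    c=r.calibration(n);d=np.array([(u-c['cx'])/c['fx'],-(v-c['cy'])/c['fy'],-1.])
    d=R.from_quat(c['orientation']).apply(d);return np.array(c['xyz']),d/np.linalg.norm(d)
def plane(n,u,v,z):
    o,d=ray(n,u,v);return o+d*(z-o[2])/d[2]
def tri(p,q):
    o1,d1=ray("scene",*p);o2,d2=ray("top",*q)
    s=np.linalg.lstsq(np.c_[d1,-d2],o2-o1,rcond=None)[0]
    a=o1+s[0]*d1;b=o2+s[1]*d2;return (a+b)/2,np.linalg.norm(a-b)
def mask(im,c):
    h=cv2.cvtColor(im,cv2.COLOR_RGB2HSV)
    lo,hi={'yellow':((22,190,70),(32,255,255)),'blue':((100,150,60),(125,255,255)),'green':((60,80,30),(90,255,255)),'black':((0,0,0),(180,255,22))}[c]
    return cv2.inRange(h,np.array(lo),np.array(hi))
def blob(im,c,near,rad=28):
    m=mask(im,c);w=np.zeros_like(m);cv2.circle(w,near,rad,255,-1);m&=w
    cs,_=cv2.findContours(m,cv2.RETR_EXTERNAL,cv2.CHAIN_APPROX_NONE)
    k=max(cs,key=cv2.contourArea);return cv2.minEnclosingCircle(k),cv2.contourArea(k),cv2.minAreaRect(k)
E
python3 - <<'E'
from h import *
s=cv2.imread('pics/scene0.png')[:,:,::-1].copy();t=cv2.imread('pics/top0.png')[:,:,::-1].copy()
print(r.calibration('top').keys())
for c,a,b in(('yellow',(187,217),(364,206)),('blue',(137,263),(433,206)),('black',(231,177),(295,205))):
    A=blob(s,c,a);B=blob(t,c,b);print(c,A[:2],B[:2],*tri(A[0][0],B[0][0]))
    print('  on z=.207',plane('scene',*A[0][0],.207),plane('top',*B[0][0],.207))
G=blob(t,'green',(337,152),90)[2];print(G,plane('top',*G[0],.052))
for p in((285,150),(338,150),(391,151)): print('plug',plane('top',*p,.062))
for p in((208,339),(247,296),(281,257)): print('plugS',plane('scene',*p,.062))
for p in((285,277),(340,277),(395,278)): print('wplug',plane('top',*p,.062))
E
```

```text
dict_keys(['fx', 'fy', 'cx', 'cy', 'xyz', 'orientation'])
yellow (((186.89999389648438, 216.89999389648438), 13.069914817810059), 495.5) (((363.8825378417969, 204.84228515625), 14.237260818481445), 556.0) [ 0.52522742 -0.09955534  0.20627224] 0.0015724781105144856
  on z=.207 [ 0.52616153 -0.09917736  0.207     ] [ 0.52466355 -0.09997176  0.207     ]
blue (((137.5, 263.5), 14.916534423828125), 596.0) (((432.4872741699219, 204.0923614501953), 14.637664794921875), 576.0) [ 0.52367916 -0.18455324  0.20674917] 0.0006966977152136775
  on z=.207 [ 0.5240654 -0.1843121  0.207    ] [ 0.52345332 -0.18474438  0.207     ]
black (((230.0, 176.5), 12.175895690917969), 417.5) (((296.0, 208.5), 17.755380630493164), 566.0) [ 0.52438141 -0.01452398  0.20225291] 0.005191063508539889
  on z=.207 [ 0.52853881 -0.01472863  0.207     ] [ 0.52224724 -0.0158729   0.207     ]
((336.494140625, 152.2819366455078), (145.15379333496094, 23.62339210510254), 0.43078720569610596) [ 0.62269702 -0.10189219  0.052     ]
plug [ 0.62650582 -0.01788068  0.062     ]
plug [ 0.62432474 -0.10236068  0.062     ]
plug [ 0.62052699 -0.18665018  0.062     ]
plugS [ 0.62355523 -0.18885769  0.062     ]
plugS [ 0.62771883 -0.10355729  0.062     ]
plugS [ 0.63015866 -0.01855246  0.062     ]
wplug [ 0.42694303 -0.01100484  0.062     ]
wplug [ 0.42485957 -0.09592255  0.062     ]
wplug [ 0.42125944 -0.1806534   0.062     ]
```

```bash
cat >> h.py <<'E'
def to_rel(target,twist_y=None):
    s=r.read_state();Rm=R.from_quat(s['eef_rot']).as_matrix()
    return 100*Rm.T@(np.array(target)-s['ee_pos'])
E
python3 - <<'E'
from h import *
s=r.read_state();print(R.from_quat(s['eef_rot']).as_matrix().round(4))
for p in ([.146,.607,.29],[.445,-.097,.29],[.445,-.097,.204]): print(to_rel(p).round(2))
E
```

```text
[[-2.000e-04  2.336e-01  9.723e-01]
 [-1.200e-03  9.723e-01 -2.336e-01]
 [-1.000e+00 -1.300e-03  1.000e-04]]
[-8.02 -0.04  0.01]
[ -7.94 -61.51  45.53]
[  0.66 -61.5   45.53]
```

Run:
```python
from h import *
for n,p,z in(('bottle base',(385,65),0),('box near edge',(325,40),0),('box left',(266,10),0),('redbox near',(484,108),0),('redbox left',(432,75),0),('gauge',(268,190),.03),('bottle top z.25',(405,0),.2)):print(n,plane('scene',*p,z).round(3))
```

```text
bottle base [0.512 0.575 0.   ]
box near edge [0.337 0.561 0.   ]
box left [0.13  0.566 0.   ]
redbox near [0.765 0.589 0.   ]
redbox left [0.621 0.615 0.   ]
gauge [0.521 0.084 0.03 ]
bottle top z.25 [0.52  0.531 0.2  ]
```

Call:
drive_tool([
  [-3, 0, 0, 0],
  [-6, 0, 0, 0],
  [-8, -1, 1.5, 0],
  [-8, -3, 4.5, -0.3],
  [-8, -5.5, 7.5, -0.6],
  [-8, -8, 10.5, -0.9],
  [-8, -10.5, 13.5, -1.2],
  [-8, -13, 16.5, -1.5],
  [-8, -15.5, 19.5, -1.8],
  [-8, -17.5, 22, -2.1],
  [-8, -19.5, 24.5, -2.3],
  [-8, -19.5, 24.5, -2.3],
], grip=255, force=20)

```text
time: 1.1
ee_pos: [0.3433, 0.3553, 0.2908]
eef_rot: [0.015, 0.706, -0.015, 0.707]
ft_force: [1.1, -0.1, -0.5]
width: 0.0148
```

Run:
```python
from h import *
s=r.read_state();print(s['time'],s['ee_pos'],s['width'],s['joint_positions'].round(2),s['ft_force']);print(R.from_quat(s['eef_rot']).as_matrix().round(4))
for p in ([.445,-.097,.29],[.445,-.097,.204]): print(to_rel(p).round(2))
```

```text
1.1 [0.34325163 0.35529407 0.29080571] 0.01480340978681509 [-1.02  0.    0.13  1.67  0.    1.46  0.63] [ 1.12382029 -0.14847816 -0.45972135]
[[ 1.400e-03  4.280e-02  9.991e-01]
 [-1.000e-03  9.991e-01 -4.280e-02]
 [-1.000e+00 -9.000e-04  1.500e-03]]
[  0.14 -44.75  12.1 ]
[  8.74 -44.74  12.09]
```

Call:
drive_tool([
  [0, -3, 0.8, 0],
  [0, -6.5, 1.7, 0],
  [0, -10, 2.7, 0],
  [0, -13.5, 3.6, 0],
  [0, -17, 4.6, 0],
  [0, -20.5, 5.5, 0],
  [0, -24, 6.5, 0],
  [0, -27.5, 7.5, 0],
  [0, -31, 8.5, 0],
  [0, -34.5, 9.5, 0],
  [0, -38, 10.5, 0],
  [0, -41.5, 11.4, 0],
  [0, -44, 12, 0],
  [0, -44.7, 12, 0],
  [4, -44.7, 12, 0],
  [7, -44.7, 12, 0],
  [8.7, -44.7, 12, 0],
  [8.7, -44.7, 12, 0],
  [8.7, -44.7, 12, 0],
])

```text
time: 2.68
ee_pos: [0.4426, -0.0895, 0.2035]
eef_rot: [0.012, 0.707, -0.012, 0.707]
ft_force: [0.2, -0.4, 1.5]
width: 0.0005
```

Run:
```python
from h import *
for n in("scene","top"):
    im=r.camera(n);cv2.imwrite(f"pics/{n}1.png",im[:,:,::-1])
s=r.read_state();print(s['time'],s['ee_pos'],s['width'],s['ft_force']);print(R.from_quat(s['eef_rot']).as_matrix().round(4))
for p in ([.4975,-.0985,.204],[.537,-.0998,.204]): print(to_rel(p).round(2))
```

```text
2.7833 [ 0.44369322 -0.08970256  0.20490928] 4.706947411558106e-06 [ 0.16669233 -0.81376406  0.18080505]
[[ 1.700e-03  3.470e-02  9.994e-01]
 [ 2.000e-04  9.994e-01 -3.470e-02]
 [-1.000e+00  3.000e-04  1.700e-03]]
[ 0.1  -0.69  5.41]
[ 0.11 -0.69  9.36]
```

View pics/scene1.png

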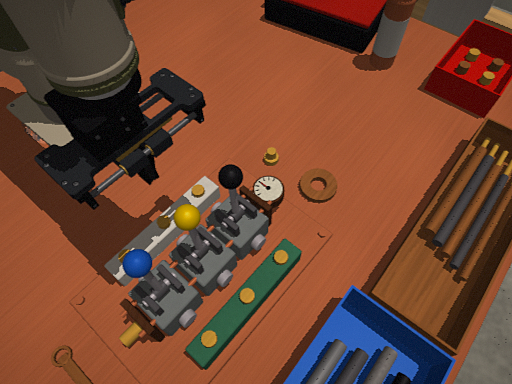

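View pics/top1.png

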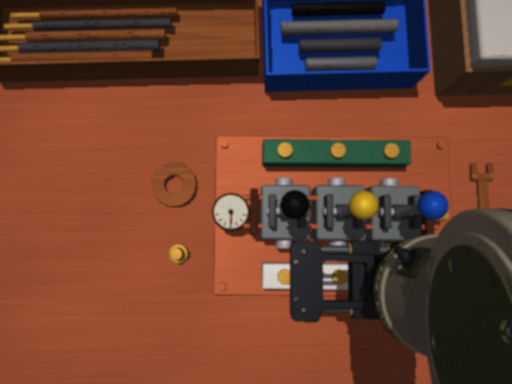

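Run:
```python
from h import *
s=r.read_state()
Rm=R.from_quat(s['eef_rot']).as_matrix()
for n in("scene","top"):
    c=r.calibration(n);im=cv2.imread(f'pics/{n}1.png')
    for off,col in(([0,0,0],(0,255,0)),([.019,0,0],(255,0,255)),([-.051,.095,0],(255,255,0)),([-.051,-.095,0],(255,255,0))):
        p=R.from_quat(c['orientation']).inv().apply(s['ee_pos']+Rm@np.array(off)-c['xyz'])
        u=c['cx']+c['fx']*p[0]/-p[2];v=c['cy']+c['fy']*p[1]/p[2];print(n,off,u,v)
        cv2.circle(im,(int(u),int(v)),3,col,-1)
    im=im[40:340,0:300] if n=='scene' else im[150:350,200:500]
    cv2.imwrite(f'pics/{n}1m.png',cv2.resize(im,None,fx=2,fy=2))
```

```text
scene [0, 0, 0] 150.9898413078742 180.40784956334107
scene [0.019, 0, 0] 154.3932083972062 187.24965373823366
scene [-0.051, 0.095, 0] 193.32960681512284 117.98031360084198
scene [-0.051, -0.095, 0] 79.64325325489895 208.32754546201494
top [0, 0, 0] 358.6221358634228 271.2402870491253
top [0.019, 0, 0] 354.8360677929702 270.1609152966126
top [-0.051, 0.095, 0] 284.2450686719408 273.6771515562605
top [-0.051, -0.095, 0] 456.45364160299 275.4421493616172
```

View pics/scene1m.png

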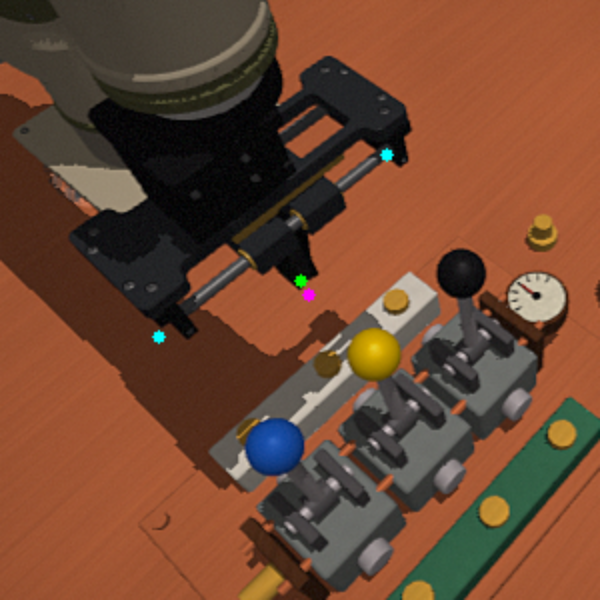

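View pics/top1m.png

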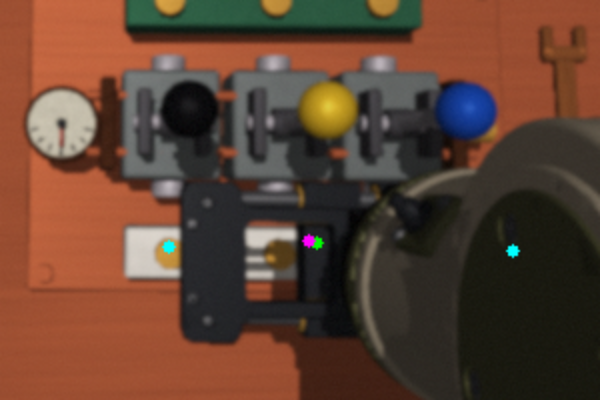

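Call:
drive_tool([
  [-0.5, -0.3, 1, 0],
  [-0.5, -0.7, 2, 0],
  [-0.5, -0.7, 3, 0],
  [-0.5, -0.7, 3.8, 0],
  [-0.5, -0.7, 4.2, 0],
  [-0.5, -0.7, 4.2, 0],
  [-0.5, -0.7, 4.2, 0],
])

```text
time: 3.37
ee_pos: [0.4848, -0.0985, 0.2091]
eef_rot: [0.012, 0.707, -0.012, 0.707]
ft_force: [0.6, -0.1, -0.6]
width: 0.0003
```

Run:
```python
from h import *
for n in("scene","top"):
    im=r.camera(n);cv2.imwrite(f"pics/{n}2.png",im[:,:,::-1])
s=r.read_state();print(s['time'],s['ee_pos'],s['ft_force'],to_rel([.4975,-.0985,.209]),to_rel([.539,-.0998,.209]))
cv2.imwrite('pics/b2.png',np.hstack([cv2.imread('pics/scene2.png')[60:360,0:360],cv2.imread('pics/top2.png')[60:360,150:500]]))
```

```text
3.4667 [ 0.48440519 -0.09847369  0.20882613] [-0.22610096 -0.12218679 -0.61290045] [-0.0170366   0.04330065  1.30877197] [-0.01598247  0.05891559  5.46077812]
```

View pics/b2.png

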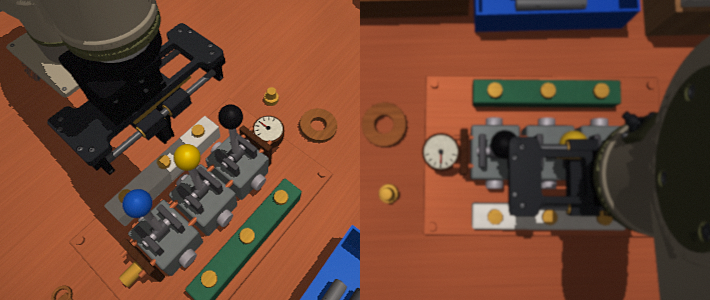

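The fingertips sit just behind the yellow knob (about 186,155 in the left crop), with nothing touched yet. Next, a partial push.

Call:
drive_tool([
  [0, 0, 0.5, 0],
  [0, 0, 1, 0],
  [0, 0, 1.5, 0],
  [0, 0, 2, 0],
  [0, 0, 2.5, 0],
  [0, 0, 3, 0],
  [0, 0, 3.5, 0],
  [0, 0, 3.5, 0],
  [0, 0, 3.5, 0],
])

```text
time: 4.22
ee_pos: [0.5198, -0.0997, 0.2085]
eef_rot: [0.012, 0.707, -0.012, 0.707]
ft_force: [-0.9, 0.7, 3.2]
width: 0.0005
```

Run:
```python
from h import *
im=r.camera("scene");cv2.imwrite("pics/scene3.png",im[:,:,::-1])
s=r.read_state();print(s['time'],s['ee_pos'],s['ft_force'])
for z in(.207,.205,.202,.199):
  A=blob(im.copy(),'yellow',(195,225),30);p=plane('scene',*A[0][0],z);print(A[:2],p, np.hypot(p[0]-.525,z-.092))
cv2.imwrite('pics/b3.png',cv2.resize(im[80:380,60:360,::-1],None,fx=2,fy=2))
```

```text
4.2667 [ 0.51966746 -0.09972682  0.20854595] [-1.26738607  1.29582058  3.56192481]
(((194.23529052734375, 223.76470947265625), 13.30840015411377), 487.0) [ 0.54097125 -0.10025866  0.207     ] 0.11610375054153518
(((194.23529052734375, 223.76470947265625), 13.30840015411377), 487.0) [ 0.54005091 -0.09978423  0.205     ] 0.11399793761369242
(((194.23529052734375, 223.76470947265625), 13.30840015411377), 487.0) [ 0.53867039 -0.09907259  0.202     ] 0.11084619750548799
(((194.23529052734375, 223.76470947265625), 13.30840015411377), 487.0) [ 0.53728987 -0.09836094  0.199     ] 0.10770348594878765
```

View pics/b3.png

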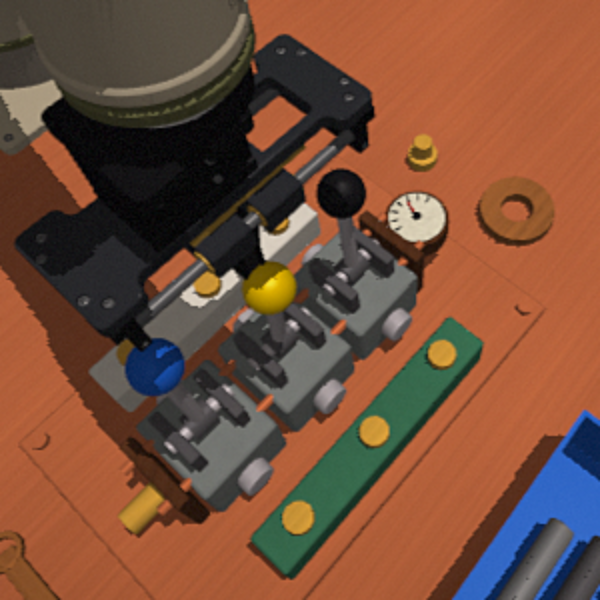

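Yellow has moved to (194,224), a lean of about 0.12 rad. Blue (137,263) and black (230,176) are unmoved. I continue, lowering slightly to follow the knob's arc.

Call:
drive_tool([
  [0.1, 0, 0.4, 0],
  [0.2, 0, 0.8, 0],
  [0.3, 0, 1.2, 0],
  [0.4, 0, 1.6, 0],
  [0.5, 0, 2, 0],
  [0.5, 0, 2, 0],
  [0.5, 0, 2, 0],
])

```text
time: 4.85
ee_pos: [0.5413, -0.1004, 0.2053]
eef_rot: [0.013, 0.706, -0.012, 0.708]
ft_force: [-1.8, 1.9, 14.1]
width: 0.0004
```

```bash
cat > m.py <<'E'
from h import *
import sys
from scipy.optimize import brentq
k=sys.argv[1]
im=r.camera("scene").copy();cv2.imwrite(f"pics/scene{k}.png",im[:,:,::-1])
s=r.read_state();print(s['time'],s['ee_pos'],s['ft_force'])
A=blob(im,'yellow',(200,230),34)
f=lambda a:plane('scene',*A[0][0],.092+.115*np.cos(a))[0]-.526-.115*np.sin(a)
print(A[:2],'lean',brentq(f,-.5,.9))
for c,a in(('blue',(137,263)),('black',(231,177))): print(c,blob(im,c,a)[:2])
cv2.imwrite(f'pics/b{k}.png',cv2.resize(im[80:380,60:360,::-1],None,fx=2,fy=2))
E
python3 m.py 4
```

```text
4.9 [ 0.54123536 -0.10031466  0.20533175] [-1.52928986  1.84403313 14.38019893]
(((204.63043212890625, 233.30435180664062), 13.51382064819336), 481.0) lean 0.2928887172589195
blue (((137.17391967773438, 263.5434875488281), 14.589386940002441), 250.5)
black (((230.5, 179.5), 13.435129165649414), 134.0)
```

View pics/b4.png

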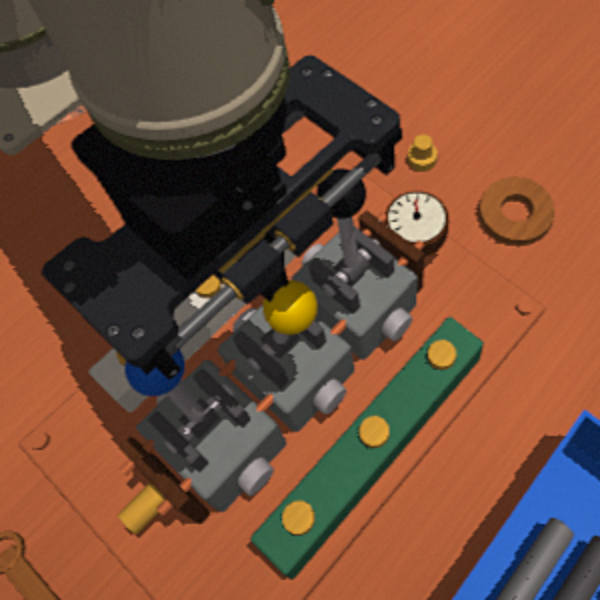

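Yellow is at (205,233), a lean of about 0.29 rad, with the needle moving. But the upward force of 14 N says something on the hand is bearing on top of the knob. I use the moment to find the line of action.

Run:
```python
from h import *
s=r.read_state();F=s['ft_force'];M=s['torque'];print(F,M)
p=np.cross(F,M)/F.dot(F);u=F/np.linalg.norm(F);print('closest point to ref',p,'dir',u)
print(R.from_quat(s['eef_rot']).as_matrix().round(4))
im=cv2.imread('pics/scene4.png')[180:270,150:250];cv2.imwrite('pics/z4.png',cv2.resize(im,None,fx=6,fy=6,interpolation=cv2.INTER_CUBIC))
```

```text
[-1.52928986  1.84403313 14.38019893] [0.3996886  0.20721832 0.02886808]
closest point to ref [-0.01377037  0.02725153 -0.00495901] dir [-0.10490119  0.12649091  0.98640549]
[[ 4.100e-03  3.470e-02  9.994e-01]
 [ 7.000e-04  9.994e-01 -3.470e-02]
 [-1.000e+00  8.000e-04  4.100e-03]]
```

View pics/z4.png

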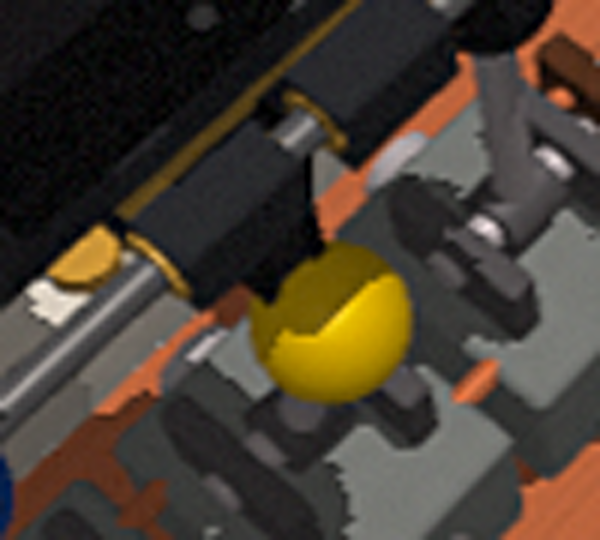

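The line of action passes about 27 mm to +y of the TCP. That doesn't fit the yellow knob. It fits the hand's end plates resting on the black and blue knobs. I raise straight up at once.

Call:
drive_tool([
  [-0.5, 0, 0, 0],
  [-1, 0, 0, 0],
  [-1, 0, 0, 0],
])

```text
time: 5.15
ee_pos: [0.54, -0.1007, 0.2143]
eef_rot: [0.012, 0.707, -0.012, 0.707]
ft_force: [-0.1, 0.3, -0.2]
width: 0.0006
```

```bash
python3 m.py 5
python3 - <<'E'
from h import *
s=r.read_state();print(s['ft_force'],s['torque'])
im=cv2.imread('pics/scene5.png')[150:300,100:270];cv2.imwrite('pics/z5.png',cv2.resize(im,None,fx=4,fy=4,interpolation=cv2.INTER_CUBIC))
E
```

```text
5.2 [ 0.53982311 -0.10058807  0.21375682] [ 0.31413199 -0.26981149 -0.96554725]
(((191.5, 223.0), 12.54003620147705), 145.0) lean 0.0966491035589845
blue (((137.01724243164062, 263.362060546875), 14.612099647521973), 356.5)
black (((230.31817626953125, 176.68182373046875), 11.763792991638184), 153.5)
[ 0.31413199 -0.26981149 -0.96554725] [0.03736986 0.02105857 0.02302011]
```

View pics/z5.png

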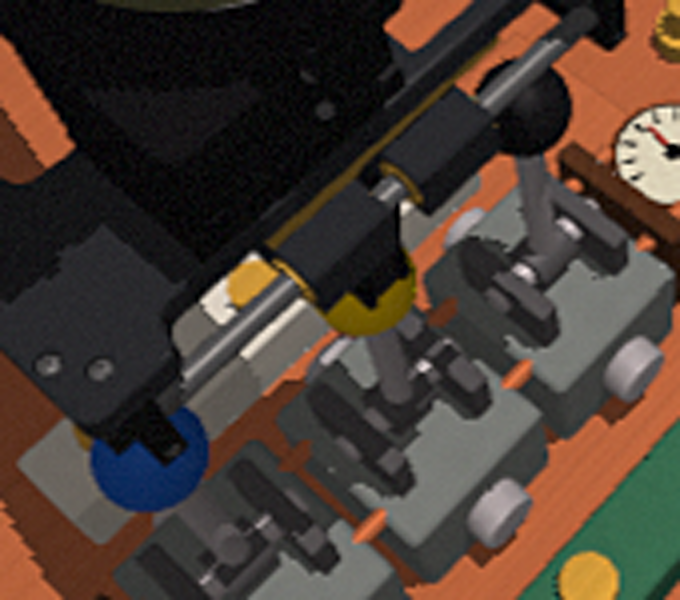

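I was wrong about the neighbours. In this picture, blue (137,263) and black (230,177) are untouched. Yellow has slipped back upright under the fingertips, which now hover above it at (192,222). So the fingertip sits 10 to 20 mm higher than I assumed and was riding on top of the yellow knob. The moment also fits that if its reference is the wrist. I lift, back off, turn the hand 90° so its long body is clear of the neighbours, and re-measure the tip.

Call:
drive_tool([
  [-1.5, 0, 0, 0],
  [-3, 0, 0, 0],
  [-3.5, 0, 0, 0],
  [-3.5, 0, -2.5, 0],
  [-3.5, 0, -5.5, 0],
  [-3.5, 0, -8.5, 0],
  [-3.5, 0, -10, 0],
  [-3.5, 0, -10, 0],
  [-3.5, 0, -10, 0],
])

```text
time: 5.95
ee_pos: [0.4395, -0.0966, 0.2484]
eef_rot: [0.013, 0.707, -0.012, 0.707]
ft_force: [0.9, 0.1, 0.1]
width: 0.0005
```

```bash
python3 m.py 6
python3 - <<'E'
from h import *
s=r.read_state();print(s['joint_positions'].round(2),s['ee_pos'])
Rm=R.from_quat(s['eef_rot']).as_matrix()
im=cv2.imread('pics/scene6.png');c=r.calibration('scene')
for off in range(-60,40,10):
    p=R.from_quat(c['orientation']).inv().apply(s['ee_pos']+Rm@np.array([off/1000,0,0])-c['xyz'])
    u=c['cx']+c['fx']*p[0]/-p[2];v=c['cy']+c['fy']*p[1]/p[2];print(off,round(u,1),round(v,1))
cv2.imwrite('pics/z6.png',cv2.resize(im[110:230,80:230],None,fx=5,fy=5,interpolation=cv2.INTER_NEAREST))
E
```

```text
6.0 [ 0.43996842 -0.09666415  0.24839924] [ 0.24163042  0.58336415 -0.21788811]
(((187.056396484375, 217.04135131835938), 13.103686332702637), 490.0) lean 0.004129334429025583
blue (((137.5, 263.5), 14.916534423828125), 597.0)
black (((230.23333740234375, 176.5), 12.10124683380127), 412.5)
[-0.69 -0.16  0.74  1.87  0.11  1.39  1.56] [ 0.43996842 -0.09666415  0.24839924]
-60 121.5 136.4
-50 124.3 141.6
-40 126.9 146.7
-30 129.4 151.5
-20 131.9 156.2
-10 134.3 160.7
0 136.5 165.0
10 138.7 169.2
20 140.9 173.2
30 142.9 177.2
```

View pics/z6.png

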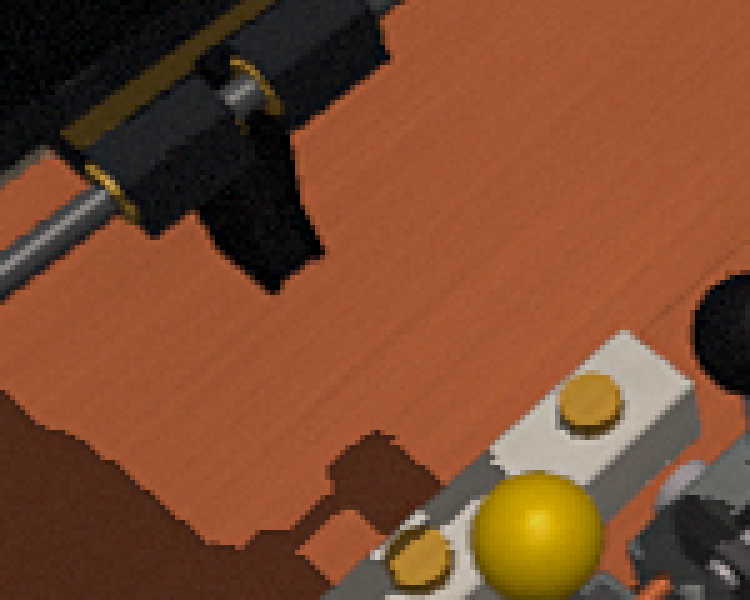

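All three levers are at their starting pixels, yellow lean 0.00. The fingertip's lower edge runs from (135,168) to (145,160), so the real tip is about 10 mm *above* the reported TCP. That means I should work about 25 mm lower. Turning first.

Call:
drive_tool([
  [0, 0, 0, 1.3],
  [0, 0, 0, 2.6],
  [0, 0, 0, 3.9],
  [0, 0, 0, 5.2],
  [0, 0, 0, 6.5],
  [0, 0, 0, 7.8],
  [0, 0, 0, 9.1],
  [0, 0, 0, 10.4],
  [0, 0, 0, 11.7],
  [0, 0, 0, 13],
  [0, 0, 0, 14.3],
  [0, 0, 0, 15.6],
  [0, 0, 0, 16.9],
  [0, 0, 0, 18],
  [0, 0, 0, 18],
  [0, 0, 0, 18],
])

```text
time: 7.33
ee_pos: [0.4401, -0.0971, 0.2481]
eef_rot: [-0.508, -0.492, 0.508, -0.492]
ft_force: [-0.3, -0.6, -0.2]
width: 0.0008
```

```bash
python3 m.py 7
python3 - <<'E'
from h import *
s=r.read_state();print(s['joint_positions'].round(2),s['ee_pos'])
print(R.from_quat(s['eef_rot']).as_matrix().round(3))
for p in([.44,-.097,.18],[.47,-.098,.18],[.485,-.0985,.18]):print(to_rel(p).round(2))
im=cv2.imread('pics/scene7.png')
cv2.imwrite('pics/z7.png',cv2.resize(im[80:280,30:280],None,fx=3,fy=3,interpolation=cv2.INTER_NEAREST))
E
```

```text
7.3833 [ 0.44000249 -0.09702805  0.24813367] [ 0.68817615 -0.32981813  0.71578487]
(((186.95358276367188, 217.18699645996094), 13.228549003601074), 489.5) lean 0.004536391102510824
blue (((137.5, 263.5), 14.916534423828125), 603.5)
black (((230.16567993164062, 176.3550262451172), 11.98503303527832), 410.5)
[-0.54 -0.13  0.61  1.86  0.08  1.39  0.02] [ 0.44000249 -0.09702805  0.24813367]
[[-0.001  0.999 -0.032]
 [-0.001 -0.032 -0.999]
 [-1.    -0.001  0.001]]
[ 6.81  0.   -0.01]
[ 6.81  3.01 -0.  ]
[6.81 4.51 0.  ]
```

View pics/z7.png

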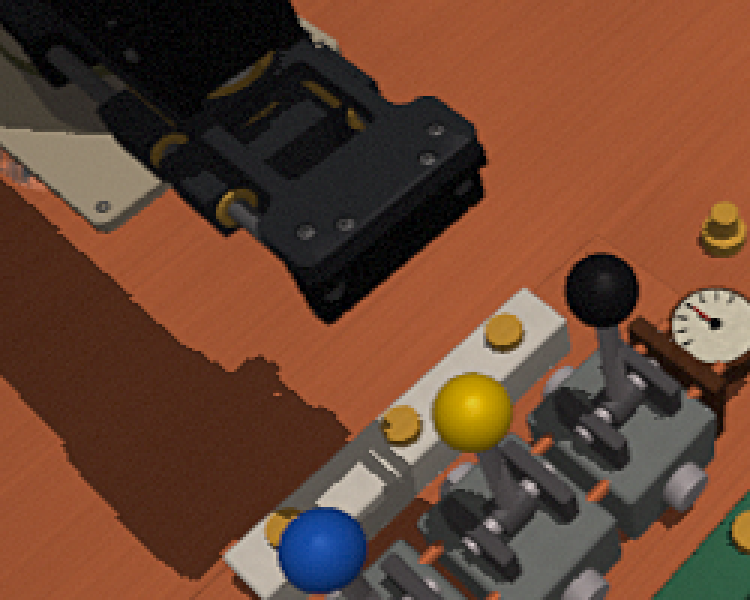

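Run:
```python
from h import *
for px in((140,187),(191,136)):
  o,d=ray('scene',*px)
  for x in(.525,.535): 
    k=(x-o[0])/d[0];print(px,(o+k*d).round(4))
  for y in(-.134,-.06):
    k=(y-o[1])/d[1];print(px,'y',(o+k*d).round(4))
```

```text
(140, 187) [ 0.525  -0.1345  0.3295]
(140, 187) [ 0.535  -0.1378  0.3441]
(140, 187) y [ 0.5234 -0.134   0.3271]
(140, 187) y [ 0.2945 -0.06   -0.0075]
(191, 136) [ 0.525  -0.0585  0.3382]
(191, 136) [ 0.535  -0.0652  0.3524]
(191, 136) y [ 0.6382 -0.134   0.4991]
(191, 136) y [ 0.5272 -0.06    0.3413]
```

The end plate's lower edge is at z≈0.33 with the TCP at 0.248, so the body sits 82 mm behind the reported TCP. With the stated 70 mm from body to tip, the tip is 12 mm above the reported TCP, which agrees with the two earlier clues. At TCP z=0.178 the tip is at 0.190, below the knob's centre, and the body at 0.260 clears every knob top (0.225).

Call:
drive_tool([
  [2, 0, 0, 0],
  [4, 0, 0, 0],
  [6, 0, 0, 0],
  [7, 0, 0, 0],
  [7, 1, 0, 0],
  [7, 2, 0, 0],
  [7, 3, 0, 0],
  [7, 3.5, 0, 0],
  [7, 3.5, 0, 0],
  [7, 3.5, 0, 0],
])

```text
time: 8.22
ee_pos: [0.4745, -0.0983, 0.1785]
eef_rot: [-0.508, -0.491, 0.509, -0.491]
ft_force: [0.6, -0.2, -0.2]
width: 0.0007
```

```bash
python3 m.py 8
```

```text
8.2667 [ 0.47431365 -0.09824934  0.17848462] [-0.75469957 -0.63229749 -0.70397839]
(((192.0, 222.5), 9.552586555480957), 75.5) lean 0.09665851147898859
blue (((137.4532012939453, 263.443359375), 14.91672134399414), 608.5)
black (((225.20909118652344, 182.79090881347656), 19.707416534423828), 499.5)
```

View pics/b8.png

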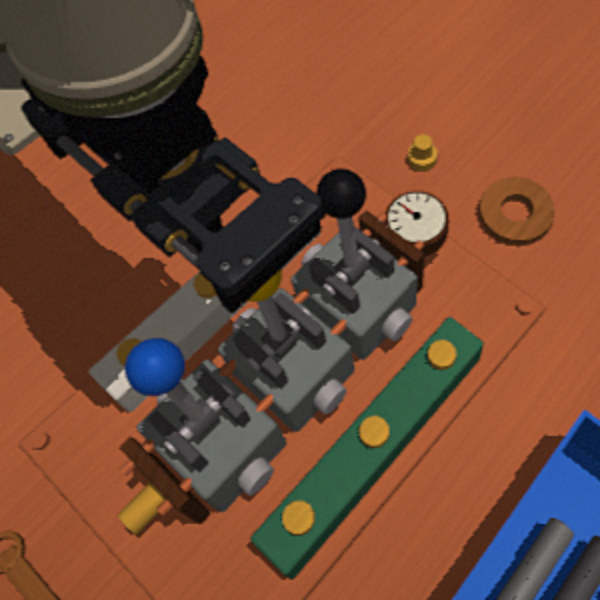

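No contact, and yellow is hidden behind the plate at (190,222). Body clearance is now confirmed, so I turn back to the first orientation, where the yellow knob stays visible.

Call:
drive_tool([
  [0, -1, 0, -1.3],
  [0, -1.5, 0, -2.6],
  [0, -1.5, 0, -3.9],
  [0, -1.5, 0, -5.2],
  [0, -1.5, 0, -6.5],
  [0, -1.5, 0, -7.8],
  [0, -1.5, 0, -9.1],
  [0, -1.5, 0, -10.4],
  [0, -1.5, 0, -11.7],
  [0, -1.5, 0, -13],
  [0, -1.5, 0, -14.3],
  [0, -1.5, 0, -15.6],
  [0, -1.5, 0, -16.9],
  [0, -1.5, 0, -18],
  [0, -1.5, 0, -18],
  [0, -1.5, 0, -18],
])

```text
time: 9.6
ee_pos: [0.4594, -0.0976, 0.1786]
eef_rot: [0.014, 0.707, -0.013, 0.707]
ft_force: [-0.4, -0.2, -0.3]
width: 0.0005
```

Call:
drive_tool([
  [0, 0, 0.8, 0],
  [0, 0, 1.6, 0],
  [0, 0, 2.4, 0],
  [0, 0, 3.2, 0],
  [0, 0, 4, 0],
  [0, 0, 4.8, 0],
  [0, 0, 5.5, 0],
  [0, 0, 5.5, 0],
  [0, 0, 5.5, 0],
])

```text
time: 10.35
ee_pos: [0.5146, -0.0995, 0.1782]
eef_rot: [0.012, 0.707, -0.013, 0.707]
ft_force: [-1.6, 0.8, 0.9]
width: 0.0004
```

```bash
python3 m.py 9
```

```text
10.4 [ 0.51439002 -0.09946372  0.17826704] [-2.57321231  2.36926098  0.50287988]
(((195.7142791748047, 224.7142791748047), 13.560251235961914), 521.0) lean 0.14754935399193528
blue (((137.5, 263.5), 14.849342346191406), 472.0)
black (((228.08163452148438, 167.24490356445312), 21.330001831054688), 487.5)
```

View pics/b9.png

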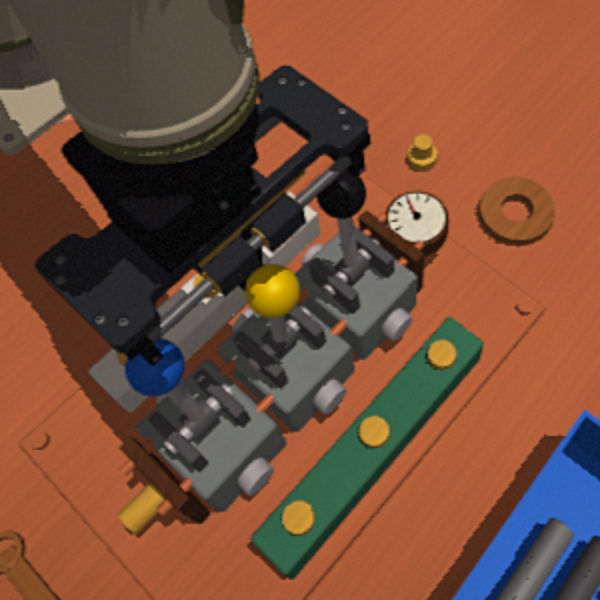

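Clean contact now: yellow at (196,225), lean 0.15, and Fx −2.6 N matches the spring. Blue and black are still in place. I push on to about 0.36.

Call:
drive_tool([
  [0, 0, 0.5, 0],
  [0, 0, 1, 0],
  [0, 0, 1.5, 0],
  [0, 0, 1.9, 0],
  [0, 0, 2.3, 0],
  [0, 0, 2.3, 0],
  [0, 0, 2.3, 0],
])

```text
time: 10.98
ee_pos: [0.5361, -0.1002, 0.1771]
eef_rot: [0.012, 0.709, -0.012, 0.705]
ft_force: [-6.8, 2.1, -5.4]
width: 0.0003
```

```bash
python3 m.py 10
```

```text
11.0333 [ 0.53599242 -0.10013736  0.17708116] [-6.14748624  1.79885742 -4.81963261]
(((207.757568359375, 236.3787841796875), 13.488225936889648), 519.0) lean 0.34339735600821214
blue (((134.0, 268.0), 12.530064582824707), 127.0)
black (((230.5, 176.0), 27.735456466674805), 224.0)
```

View pics/b10.png

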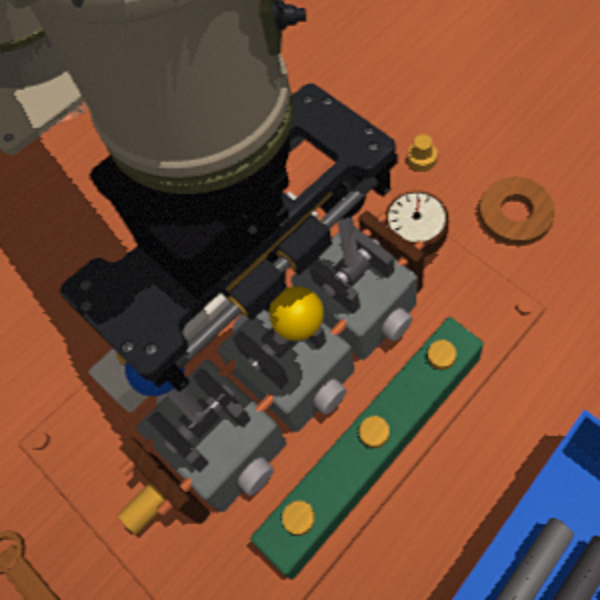

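Lean is about 0.34 and the needle is swinging. I nudge 2 mm more for margin and hold for over 3 s.

Call:
drive_tool([
  [0, 0, 0.2, 0],
  [0, 0, 0.2, 0],
  [0, 0, 0.2, 0],
  [0, 0, 0.2, 0],
  [0, 0, 0.2, 0],
  [0, 0, 0.2, 0],
  [0, 0, 0.2, 0],
  [0, 0, 0.2, 0],
  [0, 0, 0.2, 0],
  [0, 0, 0.2, 0],
  [0, 0, 0.2, 0],
  [0, 0, 0.2, 0],
  [0, 0, 0.2, 0],
  [0, 0, 0.2, 0],
  [0, 0, 0.2, 0],
  [0, 0, 0.2, 0],
  [0, 0, 0.2, 0],
  [0, 0, 0.2, 0],
])

```text
time: 12.53
ee_pos: [0.5376, -0.1002, 0.1769]
eef_rot: [0.013, 0.709, -0.012, 0.705]
ft_force: [-6.0, 1.6, -6.2]
width: 0.0003
```

```bash
python3 m.py 11
```

```text
12.5833 [ 0.53761962 -0.10016734  0.1769028 ] [-8.05117976  2.69123633 -6.27442916]
(((208.56201171875, 237.17442321777344), 13.612874984741211), 517.0) lean 0.3563968002057548
blue (((134.5, 267.5), 12.747649192810059), 114.5)
black (((244.6904754638672, 168.32992553710938), 11.765984535217285), 144.0)
```

Call:
drive_tool([
  [0, 0, 0, 0],
  [0, 0, 0, 0],
  [0, 0, 0, 0],
  [0, 0, 0, 0],
  [0, 0, 0, 0],
  [0, 0, 0, 0],
  [0, 0, 0, 0],
  [0, 0, 0, 0],
  [0, 0, 0, 0],
  [0, 0, 0, 0],
  [0, 0, 0, 0],
  [0, 0, 0, 0],
  [0, 0, 0, 0],
  [0, 0, 0, 0],
  [0, 0, 0, 0],
  [0, 0, 0, 0],
  [0, 0, 0, 0],
  [0, 0, 0, 0],
])

```text
time: 14.08
ee_pos: [0.5376, -0.1001, 0.1769]
eef_rot: [0.013, 0.709, -0.012, 0.705]
ft_force: [-7.5, 1.4, -5.8]
width: 0.0002
```

```bash
python3 m.py 12
```

```text
14.1333 [ 0.53764104 -0.10018143  0.17693284] [-7.22203761  1.87830476 -5.85850639]
(((208.63043212890625, 237.30435180664062), 13.51382064819336), 517.0) lean 0.35799513393046734
blue (((134.5, 267.5), 12.747649192810059), 113.5)
black (((244.1086883544922, 168.5), 12.201356887817383), 127.0)
```

View pics/b12.png

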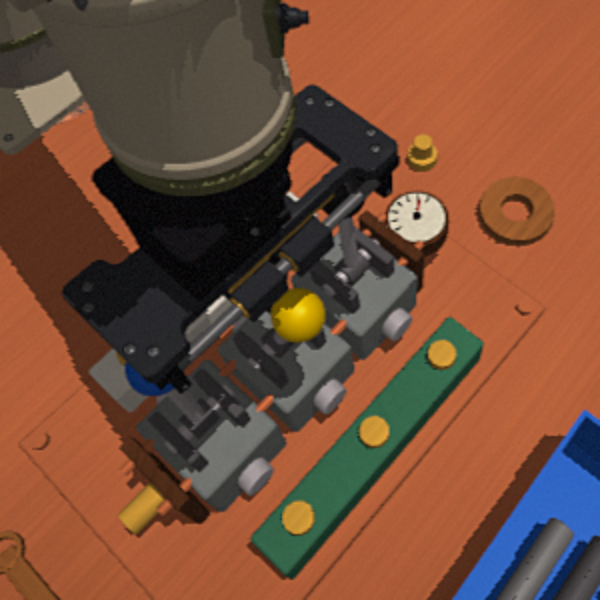

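Held 3.1 s at about 0.357 rad, with the needle at the top of the dial (417,205 in the crop). Now I ease back along the same line, then lift away.

Call:
drive_tool([
  [0, 0, -0.6, 0],
  [0, 0, -1.2, 0],
  [0, 0, -1.8, 0],
  [0, 0, -2.4, 0],
  [0, 0, -3, 0],
  [0, 0, -3.6, 0],
  [0, 0, -4.2, 0],
  [0, 0, -5, 0],
  [0, 0, -6, 0],
  [0, 0, -7.5, 0],
  [0, 0, -9, 0],
  [-2, 0, -10, 0],
  [-5, 0, -10, 0],
  [-8, 0, -10, 0],
  [-10, 0, -10, 0],
  [-10, 0, -10, 0],
  [-10, 0, -10, 0],
  [-10, 0, -10, 0],
])

```text
time: 15.63
ee_pos: [0.4393, -0.097, 0.2779]
eef_rot: [0.012, 0.707, -0.012, 0.707]
ft_force: [-0.4, -0.1, -0.9]
width: 0.0001
```

```bash
python3 m.py 13
```

```text
15.6833 [ 0.43909803 -0.09698356  0.27756766] [ 0.3680248   0.13482034 -0.13731063]
(((187.11236572265625, 217.05337524414062), 13.083620071411133), 488.5) lean 0.0047484724627289395
blue (((137.5, 263.5), 14.916534423828125), 597.0)
black (((230.0, 176.5), 12.175895690917969), 417.5)
```

View pics/b13.png

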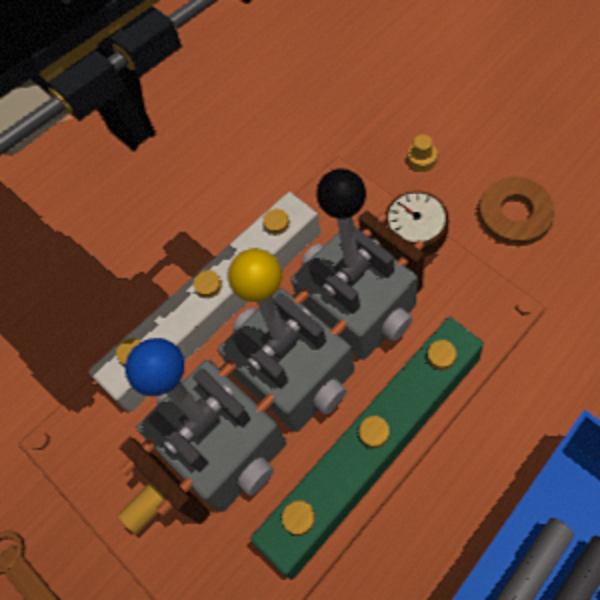

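The three levers are upright at their starting pixels, the hand is clear and the needle is back at its start.

```bash
python3 -c "
from bench import r
print(r.close_job())"
```

```text
the job is handed in; nothing more can be done
None
```

I pushed the yellow lever towards the green block (+x side) to about 0.357 rad and held it there for about 3.1 s. The gauge needle swung over. I then eased the lever back to the middle, lifted the hand clear and handed the job in at about 15.7 s.

**Last checks:** yellow lean is about 0.00, and all three knobs are within a fraction of a pixel of where they started. The needle is back at its start and the reading on the hand is near zero force. In every picture where the blue and black levers were clearly visible, they had not moved. During the long hold the hand partly hid them.

**What went wrong or disagreed:**
- **First push:** it rode up on top of the yellow knob, with about 14 N upward. The lever reached about 0.29 rad towards green, then slipped back upright when I lifted, so the gauge needle moved briefly then too.
- **Fingertip height:** the fingertips are really about 12 mm above the reported TCP, not 19 mm below it as the description says. I worked this out from the images and repeated the push about 30 mm lower.
- **Force reading:** I first took that upward force to mean the hand was pressing on the neighbouring levers. The pictures showed it was not.

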